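# Set a temperature probe's stand-off over a hotplate with a feeler gauge

## Robot

A 6-joint arm with a two-finger parallel gripper is mounted at the origin on the work surface. World frame = base frame: x ahead of the robot, y to its left, z up, the work surface at z = 0. Lengths are in m, angles in rad, forces in N, time in s.
With the tool pointing down it reaches from about 0.35 to 0.775 m from the base axis. Payload 7.3 kg.
Tool frame: the origin (TCP) lies on the centre line of the jaws, within the pads' length; the fingertips stand 11 mm ahead of it and the grasp point (between the pads) lies 8 mm behind it; y points along the fingers, z is the direction in which the jaws open and shut, and the axes are right-handed (so a half turn about y gives the same grasp; the last joint's range is limited). The gripper opens to 92 mm and grips with 3 to 60 N. Pads are 19 mm wide; open, the fingers measure 130 mm over their backs; the gripper's body (75 mm by 190 mm) begins 47 mm behind the grasp point.
Start: joints at [-1.487, 0.342, 1.524, -0, 1.275, -0.146], TCP at [0.12, -0.511, 0.238] pointing down, gripper open.
Joint ranges: [-2.53, 2.53], [-0.77, 2.02], [0.04, 2.7], [-1, 4.14], [0.28, 2.66], [-3.11, 3.11]. Speed limits (rad/s): [2.57, 2.57, 3.14, 3.14, 3.14, 3.14].

## Interface

Orientations are given as [roll, pitch, yaw] about the fixed x, y, z axes, in that order (R = Rz(yaw) Ry(pitch) Rx(roll)).
In Python, from cell import robot, cams gives the robot as it stands.
- The arm moves only by the tool apply_moves, never from a script. Its argument "plan" is a list of rows, each a list of 7 numbers: the shift along the tool's x, y, z in m, then the turn, a rotation vector about the tool's x, y, z in degrees, then the gripper command: -1 is fully open, 1 is shut, values between are in proportion. A call has exactly 5 rows; each row is the pose to reach, as a shift and turn from the pose commanded when the call began, along the tool's axes at that moment; what a row does not reach only later rows make up. A row lasts 1/8 s, in which the tool goes at most 62.5 mm and 10.7 degrees, less where a joint would pass 70% of its speed; a pose out of reach is approached as far as the arm can. A call with a gripper value outside its range is refused whole. The fingers move at their own pace and stop on an object; "squeeze" is the grip in N (left out, the last holds). Time passes only in rows, so rows that repeat a pose let the fingers close, or fill a call up. It gives the time, the measured TCP pose, the force and the opening at its end, in the units of the state.
- robot.observe(): the state, without advancing time (a new reading comes with each control period).
- cams.read_camera(name): name is "scene" or "side" or "wrist"; returns the picture (420x560x3 uint8, blue, green, red); there is no depth.
- cams.calibration(name): a dict with "fx", "fy", "cx", "cy" (pixels), "extrinsics" (4x4, takes a point from world to camera coordinates); the wrist camera has in their place "T_tool_cam" (4x4, takes a point from camera to tool coordinates, whose origin is the TCP and whose axes are the tool frame's). Camera axes: x right, y up, looking along -z (the intrinsics and any distortion apply to the point x, -y, -z); pixel columns grow to the right and rows downward; lengths in m; the calibration is good to about 2 mm. The wrist camera is an equidistant fisheye: a pixel r from the principal point sees the ray r / f radians off the axis. A picture is of the moment at which its call begins: read the wrist's pose just before it. calibration takes no time and is no camera call.
- robot.hand_in(): hands the job in, once; it reports no verdict.
The state is a dict: "time": time; "qpos": joint angles; "qvel": joint speeds; "joint_efforts": joint torques, N m; "tool_pos": TCP position; "tool_rot": TCP orientation; "contact_force": force on the tool from outside, world axes, zero at the start; "torque": the same for the moment, N m; "opening": finger opening in m.
Only numpy, scipy, OpenCV 4.12 (cv2) and the standard library are available. Lean on these libraries where they do the work, as an engineer would, in place of code of your own. Each camera call takes 0.05 s, during which the arm holds its last target. There are 200 camera calls.

## Task

Set the stand-off of the temperature probe above the stirrer's heating plate with the thin, long gauge from the tray: slide the gauge flat along the plate under the probe until its nose is about 35 mm past it, and press the probe holder's cap down gently until the probe nips the blade. Draw the gauge slowly back out with a light, steady drag until its nose leaves the probe (if it is slack, push it back and nip it again). Leave the probe as it is then set, and lay the gauge flat back in the tray, without disturbing anything else.

Things in the scene. Friction and masses are not known exactly. Their poses are not given: they have to be found in the camera images.
- stirrer: Fixed hotplate stirrer, cream sheet-metal case 260 (x) x 200 mm, sloping control panel at its front (-x side, towards the robot). Origin: centre of its underside on the bench; x to its back, z up. Level round aluminium plate 170 mm across centred over the origin, its top 105 mm up. A 12 mm support rod stands at x +105, y -75 mm, up to 315 mm high; clear of a gripper over the cap.
- carriage: Probe holder over the plate: black block 30 x 34 x 54 mm with a flat round cap of 32 mm, on a level rod from a boss-head on the support rod. Origin: centre of the cap's top, axes as the stirrer's; probe axis at stirrer x +20, y 0. Slides only up and down, stays where left: about 4 N on the cap moves it down, 8 N from below lifts it. Starts 245 to 257 mm above the bench, lowest 197 mm.
- probe_root (a point): Where the temperature probe leaves the holder's underside, 54 mm below the cap's top. The probe: a vertical 6 mm steel stem with a round tip, clamped fast in the holder. It sticks out 50 to 76 mm below this point, differently each time and not measured, so its tip starts 10 to 48 mm above the plate and the height at which it nips the gauge must be found by feel.
- gauge_grip (a point): Centre of the thin gauge's upright black grip, 40 (x) x 14 (y) x 36 mm tall, on a steel blade 4 mm thick, 20 mm wide; 0.13 kg. The point is 22 mm above the blade's underside, 18 mm below the grip's top. x runs along the blade to its nose, 115 mm ahead (tail 30 mm behind). With the grip 80 mm before the probe's axis the nose is 35 mm past it and the gauge rests on the plate when let go.
- gauge: The same thin gauge, with its origin on the blade's underside below the grip's centre, axes as gauge_grip. Well nipped, it drags on drawing with about 2 to 10 N; slack, with under 1 N. Squeezing it with the probe by more than 20 N is too hard.
- tray_in (a point): Centre of the inner floor of a fixed grey plastic tray, 200 (x) x 160 (y) mm outside, walls 5 mm thick and 9 mm higher than the floor; both gauges lie flat in it, side by side, noses towards x. The thin one may be laid back where it was.
- spare_gauge: The other gauge in the tray, not to be used: blade 10 mm thick, 30 mm wide, 105 mm long, the same grip (its top 46 mm above the underside). Origin on the underside below its grip, x to its nose.
- vial_rack: White rack of small vials, 110 x 160 mm, 67 mm tall, loose. Origin: centre of its underside.
- beaker: Glass beaker 60 mm across, 75 mm tall. Origin: centre of its underside.
- jar: Clear jar 56 mm across, 70 mm tall. Origin: centre of its underside.
- boss_head: Loose black boss-head on the bench, 30 x 34 x 34 mm, with a star screw. Origin: centre of its underside.
- spatula: Narrow steel weighing spatula lying on the bench, 186 mm long, 8 to 14 mm wide. Origin: on the bench below its middle.
- cork_ring: Cork ring 90 mm across, 22 mm tall. Origin: centre of its underside.
Not all that is in view belongs to the job. Leave any red or turquoise look-alike of the gauge alone.

How it is judged:
By the outcome, as a careful person would: the job done as asked, in the order asked, and still so for the second after the job is handed in, with the robot touching nothing.
It also fails if it takes over 72 s, if anything falls off the work surface, if the arm or the gripper's body presses on something with over 40 N, if the wrist force passes 120 N, or if a joint passes its speed limit or range.

## Working session

There is one attempt and no reset: what is moved stays moved. The work goes in short steps, Python scripts to look and compute and a tool call to move; the robot and the scene stay as the last step left them, time stands still between calls to the robot, and variables do not carry over. Pictures are saved under pics/ and viewed, about 8 in all and at most 12, crops included, and the job is handed in when it is done.

Besides the shell and the picture viewer there is one more tool, called after "Emit:" as a command line: name --pt "numbers of a row" for each row, then --argument value for the rest. apply_moves: Moves the arm, as the interface text tells. Its arguments: {"type":"object","properties":{"plan":{"type":"array","items":{"type":"array","items":{"type":"number"}}},"squeeze":{"type":"number"}},"required":["plan"]}

```bash
ls; mkdir -p pics; cat > h.py <<'E'
import numpy as np, cv2
from cell import robot, cams
from scipy.spatial.transform import Rotation as R
def ray(name,u,v,st=None):
    c=cams.calibration(name)
    if name=='wrist':
        a=np.array([(u-c['cx'])/c['fx'],(v-c['cy'])/c['fy']]);t=np.linalg.norm(a)
        d=np.r_[a/t*np.sin(t),np.cos(t)] if t>0 else np.array([0,0,1.])
        d=d*[1,-1,-1]; T=np.array(c['T_tool_cam']); W=np.eye(4)
        W[:3,:3]=R.from_euler('xyz',st['tool_rot']).as_matrix(); W[:3,3]=st['tool_pos']; M=W@T
    else:
        k=np.array([[c['fx'],0,c['cx']],[0,c['fy'],c['cy']],[0,0,1]])
        dist=c.get('dist',c.get('distortion'))
        p=cv2.undistortPoints(np.array([[[u,v]]],float),k,None if dist is None else np.array(dist,float))[0,0]
        d=np.array([p[0],-p[1],-1.]); M=np.linalg.inv(np.array(c['extrinsics']))
    return M[:3,3],M[:3,:3]@d
def atz(name,u,v,z,st=None):
    o,d=ray(name,u,v,st); return (o+d*(z-o[2])/d[2]).round(4)
def tri(*rays):
    A=0;b=0
    for o,d in rays:
        d=d/np.linalg.norm(d);P=np.eye(3)-np.outer(d,d);A=A+P;b=b+P@o
    x=np.linalg.solve(A,b); return x.round(4),[round(float(np.linalg.norm((np.eye(3)-np.outer(d,d)/(d@d))@(x-o))),4) for o,d in rays]
E
python3 - <<'E'
from h import *
st=robot.observe();print(st)
for n in ['scene','side','wrist']:
    cv2.imwrite(f'pics/{n}0.png',cams.read_camera(n)); print(n,cams.calibration(n))
a=[cv2.imread(f'pics/{n}0.png') for n in ['scene','side','wrist']]
E
```

```text
pics
{'time': 0.0, 'qpos': array([-1.48697741e+00,  3.42711343e-01,  1.52499391e+00,  8.22988660e-06,
        1.27536813e+00, -1.46009605e-01]), 'qvel': array([-0.00088448,  0.00064147,  0.00167592, -0.0024791 , -0.00182413,
        0.00011474]), 'joint_efforts': array([ 6.48721107e-04, -4.31244063e+01, -2.44215757e+01,  7.18913111e-02,
        5.58936386e-02, -1.33045824e-04]), 'tool_pos': array([ 0.11958831, -0.51081752,  0.23705891]), 'tool_rot': array([-1.57226015e+00,  2.23218386e-04, -2.91176670e+00]), 'contact_force': array([ 0.24532831, -0.11906404, -0.25508441]), 'torque': array([-0.01305917,  0.02959694, -0.0120113 ]), 'opening': 0.0919235989351797}
scene {'fx': 495.06283142339106, 'fy': 495.06283142339106, 'cx': 280.059392167969, 'cy': 218.68206418232347, 'extrinsics': array([[-0.3578971 ,  0.93364136, -0.01494891,  0.16152038],
       [-0.72353201, -0.26716373,  0.63649428,  0.26234427],
       [ 0.59026358,  0.23861548,  0.77113654, -1.80754101],
       [ 0.        ,  0.        ,  0.        ,  1.        ]])}
side {'fx': 472.8042490989325, 'fy': 472.8042490989325, 'cx': 278.18179845549366, 'cy': 214.4786718929566, 'extrinsics': array([[-0.87160903, -0.48972661, -0.0215766 ,  0.45354725],
       [ 0.32877444, -0.61666287,  0.71528615, -0.28947078],
       [-0.36360015,  0.61635603,  0.69849852, -1.09706665],
       [ 0.        ,  0.        ,  0.        ,  1.        ]])}
wrist {'fx': 325.19226210127806, 'fy': 325.19226210127806, 'cx': 285.16929446853715, 'cy': 210.89983377166237, 'T_tool_cam': array([[ 4.78031428e-04, -9.60385454e-01, -2.78674632e-01,
        -7.52839041e-02],
       [-4.78820946e-04,  2.78674412e-01, -9.60385518e-01,
        -1.46924471e-01],
       [ 9.99999771e-01,  5.92529711e-04, -3.26637545e-04,
        -5.52745709e-04],
       [ 0.00000000e+00,  0.00000000e+00,  0.00000000e+00,
         1.00000000e+00]])}
```

View pics/scene0.png

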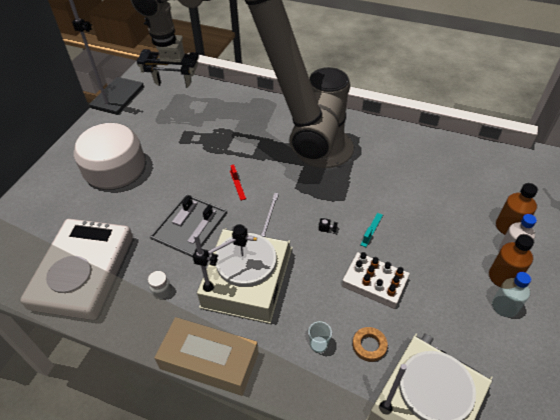

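View pics/side0.png

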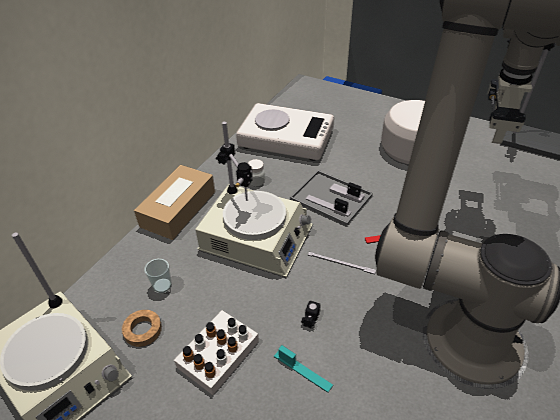

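The scene view shows the stirrer with its probe at (240,255). The tray at (190,225) holds two black-gripped gauges, A at (187,203) and B at (208,213). The red (238,182) and turquoise (372,230) look-alikes lie outside it. I'll enlarge the tray and the stirrer to tell A from B.

```bash
python3 - <<'E'
from h import *
a=cv2.imread('pics/scene0.png')[185:325,140:300]; b=cv2.imread('pics/side0.png')[115:275,190:380]
a=cv2.resize(a,(640,560),interpolation=cv2.INTER_CUBIC)
cv2.imwrite('pics/c1.png',a); cv2.imwrite('pics/c2.png',cv2.resize(b,None,fx=4,fy=3.5*4/3.5,interpolation=cv2.INTER_CUBIC)[:600])
# rough
for u,v,z in [(187,203,0.03),(208,213,.03),(246,258,.105)]: print(atz('scene',u,v,z))
E
```

```text
[ 0.4395 -0.3268  0.03  ]
[ 0.4541 -0.2439  0.03  ]
[ 0.6183 -0.0352  0.105 ]
```

View pics/c1.png

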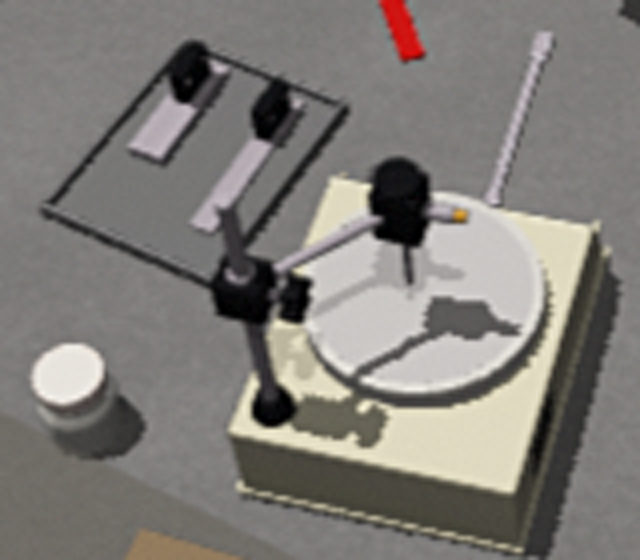

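View pics/c2.png

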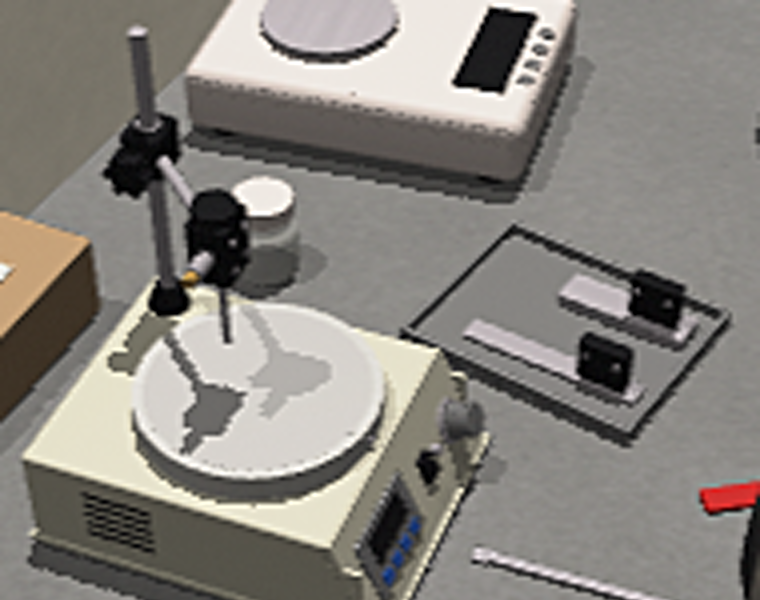

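Crop: gauge B at scene (208,213) has the narrower, longer blade, so it is the thin gauge. A at (187,203) has the short, wide blade and is the spare. Next I triangulate the main points from both crops.

```bash
python3 - <<'E'
from h import *
P={'nose':((205,222),(472,328)),'tail':((297,104),(640,394)),'griptop':((277,86),(607,338)),'spare_top':((193,47),(658,277)),
'cap':((400,172),(217,203)),'tip':((410,283),(228,340)),'rodtop':((222,208),(138,33)),'rodfoot':((272,410),(168,300)),
'trayfar':((44,211),(515,229)),'traynear':((348,106),(630,438)),'traycornerR':((195,45),(728,318)),'traycornerstir':((225,287),(403,333)),
'spatnear':((543,38),None),}
for k,(a,b) in P.items():
    if b: print(k,*tri(ray('scene',140+a[0]/4,185+a[1]/4),ray('side',190+b[0]/4,115+b[1]/4)))
for n,(x,y) in {'L':(300,290),'R':(548,290)}.items(): print('plate',n,atz('scene',140+x/4,185+y/4,.105))
for n,(x,y) in {'a':(340,180),'b':(600,222),'c':(520,490),'d':(235,432)}.items(): print('corner',n,atz('scene',140+x/4,185+y/4,.09))
s=cv2.imread('pics/scene0.png');
for nm,o in (('scene',(140,185)),('side',(190,115))):
    im=cv2.cvtColor(cv2.imread(f'pics/{nm}0.png'),cv2.COLOR_BGR2HSV)
print(atz('scene',140+543/4,185+38/4,.0),atz('scene',140+495/4,185+200/4,.0),atz('scene',327,225,.03))
E
```

```text
nose [ 0.5567 -0.2535  0.0065] [0.0012, 0.0012]
tail [ 0.4169 -0.2455  0.0022] [0.0031, 0.0031]
griptop [ 0.4439 -0.2418  0.0522] [0.0006, 0.0006]
spare_top [ 0.4355 -0.3186  0.0575] [0.0014, 0.0014]
cap [ 0.6306 -0.0355  0.2529] [0.0001, 0.0001]
tip [ 0.6332 -0.0371  0.135 ] [0.0004, 0.0004]
rodtop [ 0.7288 -0.1025  0.3069] [0.001, 0.001]
rodfoot [ 0.7286 -0.1012  0.0813] [0.0002, 0.0002]
trayfar [ 0.5843 -0.384  -0.0024] [0.0007, 0.0007]
traynear [ 0.4053 -0.2038  0.0011] [0.001, 0.001]
traycornerR [ 0.3897 -0.3528  0.0044] [0.0027, 0.0027]
traycornerstir [ 0.6017 -0.2172  0.0053] [0.0047, 0.0047]
plate L [ 0.6468 -0.1166  0.105 ]
plate R [0.5869 0.0446 0.105 ]
corner a [ 0.5387 -0.1382  0.09  ]
corner b [0.5086 0.0541 0.09  ]
corner c [0.7312 0.0807 0.09  ]
corner d [ 0.7571 -0.1132  0.09  ]
[ 0.2803 -0.081   0.    ] [ 0.4533 -0.054   0.    ] [0.3698 0.1253 0.03  ]
```

```bash
cat >> h.py <<'E'
def to(x,y,z,yaw,base=None):
    st=robot.observe(); M=R.from_euler('xyz',st['tool_rot']); 
    T=R.from_euler('xyz',[-np.pi/2,0,np.radians(yaw)])
    p=np.array(st['tool_pos']) if base is None else np.array(base)
    print('t',round(st['time'],2),'pos',np.round(st['tool_pos'],4),'rpy',np.degrees(st['tool_rot']).round(2),'F',st['contact_force'].round(2),'op',round(st['opening'],4))
    print('row',M.inv().apply(np.array([x,y,z])-p).round(4),(M.inv()*T).as_rotvec(degrees=True).round(2))
E
python3 - <<'E'
from h import *
to(.435,-.245,.2,-4)
print(atz('scene',108,150,.08),atz('scene',108,130,.08))
E
```

```text
t 0.15 pos [ 0.1196 -0.5109  0.2372] rpy [-9.0070e+01  1.0000e-02 -1.6683e+02] F [-0.36  0.18 -0.13] op 0.092
row [-0.3677  0.0375 -0.187 ] [ 0.0000e+00 -1.6283e+02 -1.0000e-01]
[ 0.3542 -0.6673  0.08  ] [ 0.2648 -0.7265  0.08  ]
```

Emit:
apply_moves --pt "-0.04 0 -0.02 0 -10.5 0 -1" --pt "-0.08 0 -0.04 0 -21 0 -1" --pt "-0.12 0.01 -0.06 0 -31.5 0 -1" --pt "-0.16 0.01 -0.08 0 -42 0 -1" --pt "-0.2 0.02 -0.1 0 -52.5 0 -1"

```text
time: 0.78
tool_pos: [0.2927, -0.3675, 0.218]
tool_rot: [-1.57, -0.001, -1.99]
contact_force: [0.6, -1.0, -1.0]
opening: 0.0918
```

```bash
python3 - <<'E'
from h import *
to(.435,-.245,.2,-4)
E
```

```text
t 0.78 pos [ 0.2927 -0.3675  0.218 ] rpy [-8.994e+01 -5.000e-02 -1.140e+02] F [ 0.6  -0.97 -0.98] op 0.0918
row [-0.1698  0.0179  0.0801] [ 0.0e+00 -1.1e+02  9.0e-02]
```

Emit:
apply_moves --pt "-0.04 0 0.02 0 -10.6 0 -1" --pt "-0.08 0.005 0.04 0 -21.2 0 -1" --pt "-0.12 0.01 0.06 0 -31.8 0 -1" --pt "-0.15 0.015 0.07 0 -42.4 0 -1" --pt "-0.168 0.018 0.08 0 -53 0 -1"

```text
time: 1.4
tool_pos: [0.4344, -0.2466, 0.1992]
tool_rot: [-1.571, 0.001, -1.063]
contact_force: [-0.6, 0.5, 1.1]
opening: 0.0917
```

Emit:
apply_moves --pt "0 0 0 0 -10.6 0 -1" --pt "0 0 0 0 -21.2 0 -1" --pt "0 0 0 0 -31.8 0 -1" --pt "0 0 0 0 -42.4 0 -1" --pt "0 0 0 0 -53 0 -1"

```text
time: 2.02
tool_pos: [0.4336, -0.2481, 0.1995]
tool_rot: [-1.571, 0.001, -0.139]
contact_force: [0.7, -0.1, 0.3]
opening: 0.0917
```

Emit:
apply_moves --pt "0 0 0 0 -4 0 -1" --pt "0 0 0 0 -4 0 -1" --pt "0 0 0 0 -4 0 -1" --pt "0 0 0 0 -4 0 -1" --pt "0 0 0 0 -4 0 -1"

```text
time: 2.65
tool_pos: [0.4337, -0.2482, 0.1997]
tool_rot: [-1.571, 0.0, -0.076]
contact_force: [1.3, -0.3, -0.3]
opening: 0.0922
```

```bash
python3 - <<'E'
from h import *
to(.435,-.245,.2,-4)
cv2.imwrite('pics/w1.png',cams.read_camera('wrist'))
E
```

```text
t 2.65 pos [ 0.4337 -0.2482  0.1997] rpy [-90.     0.    -4.36] F [ 1.27 -0.34 -0.26] op 0.0922
row [ 0.0011 -0.0003  0.0033] [ 0.   -0.36 -0.  ]
```

View pics/w1.png

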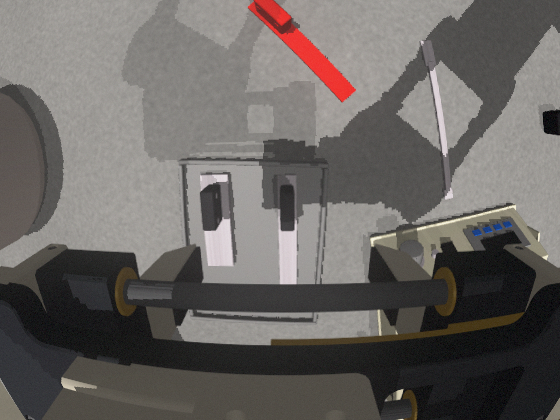

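Wrist view: the thin gauge's grip is at (287,207), with its blade centre line running from (287,177) to about (288,283). The spare is at (212,207).

```bash
python3 - <<'E'
from h import *
st=robot.observe()
im=cv2.imread('pics/w1.png'); cv2.imwrite('pics/w1c.png',cv2.resize(im[150:300,170:340],None,fx=4,fy=4,interpolation=cv2.INTER_CUBIC))
hsv=cv2.cvtColor(im,cv2.COLOR_BGR2HSV)
for r in (178,240,250,260,270,280):
    row=im[r,262:315].astype(int).mean(1); 
    m=np.where(row>row.max()-25)[0]+262; print(r,m.min(),m.max(),int(row.max()),atz('wrist',(m.min()+m.max()+1)/2,r,.006,st))
for p in [(287,176,.006),(287,184,.042),(287,231,.042),(212,207,.042),(182,162,.011),(327,162,.011),(317,320,.011),(190,317,.011)]: print(p,atz('wrist',*p,st))
E
```

```text
178 262 262 150 [ 0.4189 -0.2709  0.006 ]
240 279 295 217 [ 0.4913 -0.2496  0.006 ]
250 279 295 217 [ 0.5034 -0.2505  0.006 ]
260 280 295 217 [ 0.516  -0.2509  0.006 ]
270 280 295 216 [ 0.5288 -0.2518  0.006 ]
280 280 295 215 [ 0.5421 -0.2528  0.006 ]
(287, 176, 0.006) [ 0.4188 -0.2448  0.006 ]
(287, 184, 0.042) [ 0.4202 -0.245   0.042 ]
(287, 231, 0.042) [ 0.4676 -0.2486  0.042 ]
(212, 207, 0.042) [ 0.4372 -0.3207  0.042 ]
(182, 162, 0.011) [ 0.3928 -0.3557  0.011 ]
(327, 162, 0.011) [ 0.4061 -0.202   0.011 ]
(317, 320, 0.011) [ 0.5999 -0.2208  0.011 ]
(190, 317, 0.011) [ 0.5872 -0.3816  0.011 ]
```

View pics/w1c.png

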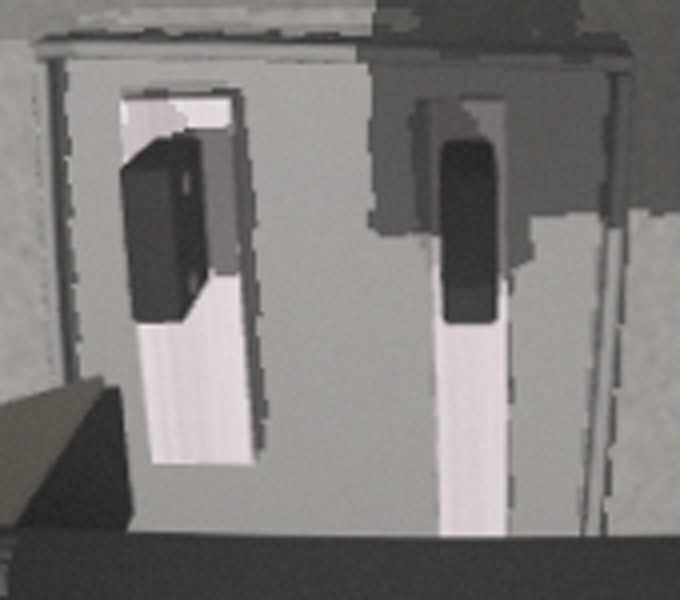

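```bash
python3 - <<'E'
from h import *
to(.447,-.247,.024,-3.6)
E
```

```text
t 2.7 pos [ 0.4337 -0.2482  0.1997] rpy [-90.     0.    -4.35] F [-0.65 -0.12  0.09] op 0.092
row [0.0132 0.1757 0.0022] [ 0.   -0.75 -0.  ]
```

Emit:
apply_moves --pt "0.013 0.03 0.002 0 -0.7 0 0.1" --pt "0.013 0.07 0.002 0 -0.7 0 0.1" --pt "0.013 0.11 0.002 0 -0.7 0 0.1" --pt "0.013 0.13 0.002 0 -0.7 0 0.1" --pt "0.013 0.13 0.002 0 -0.7 0 0.1"

```text
time: 3.32
tool_pos: [0.446, -0.2466, 0.0684]
tool_rot: [-1.569, 0.003, -0.064]
contact_force: [0.5, 0.4, 0.1]
opening: 0.0466
```

```bash
python3 - <<'E'
from h import *
to(.447,-.247,.024,-3.6)
cv2.imwrite('pics/w2.png',cams.read_camera('wrist'))
E
```

```text
t 3.33 pos [ 0.446  -0.2466  0.0684] rpy [-89.9    0.16  -3.65] F [0.52 0.45 0.11] op 0.0466
row [ 0.0012  0.0444 -0.0004] [-0.1  -0.05 -0.16]
```

Emit:
apply_moves --pt "0.001 0.025 0 0 0 0 0.1" --pt "0.001 0.044 0 0 0 0 0.1" --pt "0.001 0.044 0 0 0 0 0.1" --pt "0.001 0.044 0 0 0 0 0.4" --pt "0.001 0.044 0 0 0 0 0.8" --squeeze 30

```text
time: 4.0
tool_pos: [0.4484, -0.2477, 0.0269]
tool_rot: [-1.572, -0.002, -0.063]
contact_force: [0.2, -0.2, 0.2]
opening: 0.0258
```

Emit:
apply_moves --pt "0 0 0 0 0 0 1" --pt "0 0 0 0 0 0 1" --pt "0 0 0 0 0 0 1" --pt "0 0 0 0 0 0 1" --pt "0 -0.005 0 0 0 0 1"

```text
time: 4.62
tool_pos: [0.4475, -0.247, 0.0306]
tool_rot: [-1.57, 0.001, -0.063]
contact_force: [0.5, -0.5, -1.9]
opening: 0.0137
```

```bash
python3 - <<'E'
from h import *
to(.447,-.247,.16,7.3)
cv2.imwrite('pics/w3.png',cams.read_camera('wrist'))
E
```

```text
t 4.62 pos [ 0.4475 -0.247   0.0306] rpy [-8.997e+01  5.000e-02 -3.630e+00] F [ 0.47 -0.5  -1.89] op 0.0137
row [-0.0006 -0.1294  0.    ] [ -0.03 -10.93  -0.05]
```

Emit:
apply_moves --pt "0 -0.04 0 0 0 0 1" --pt "0 -0.09 0 0 0 0 1" --pt "0 -0.14 0 0 0 0 1" --pt "0 -0.165 0 0 0 0 1" --pt "0 -0.165 0 0 -3 0 1"

```text
time: 5.3
tool_pos: [0.4486, -0.2478, 0.1981]
tool_rot: [-1.574, -0.004, -0.01]
contact_force: [0.3, 0.8, -1.7]
opening: 0.0139
```

```bash
python3 - <<'E'
from h import *
print('rod end',tri(ray('scene',140+460/4,185+215/4),ray('side',190+190/4,115+278/4)))
to(.483,-.055,.195,7.3)
E
```

```text
rod end (array([0.6283, 0.003 , 0.2224]), [0.0003, 0.0003])
t 5.3 pos [ 0.4486 -0.2478  0.1981] rpy [-90.16  -0.21  -0.56] F [ 0.26  0.76 -1.72] op 0.0139
row [0.0325 0.0026 0.1931] [ 0.18 -7.86  0.2 ]
```

Emit:
apply_moves --pt "0 0 0.04 0 -2 0 1" --pt "0.01 0 0.09 0 -5 0 1" --pt "0.02 0 0.14 0 -8 0 1" --pt "0.032 0 0.18 0.1 -8 0.1 1" --pt "0.0325 0 0.193 0.1 -8 0.1 1"

```text
time: 5.92
tool_pos: [0.4826, -0.0526, 0.1956]
tool_rot: [-1.569, 0.002, 0.131]
contact_force: [1.1, -0.7, -1.3]
opening: 0.0135
```

Emit:
apply_moves --pt "0 0.02 0 0 0 0 1" --pt "0 0.04 0 0 0 0 1" --pt "0 0.055 0 0 0 0 1" --pt "0 0.055 0 0 0 0 1" --pt "0 0.055 0 0 0 0 1"

```text
time: 6.55
tool_pos: [0.4825, -0.055, 0.1412]
tool_rot: [-1.569, 0.001, 0.128]
contact_force: [1.3, -0.7, -0.8]
opening: 0.0137
```

```bash
python3 - <<'E'
from h import *
to(.483,-.055,.131,7.3)
a=cams.read_camera('scene')[185:325,200:300]; b=cams.read_camera('side')[115:275,190:310]
cv2.imwrite('pics/s2.png',np.hstack([cv2.resize(a,(400,560),interpolation=cv2.INTER_CUBIC),cv2.resize(b[:140],(400,467),interpolation=cv2.INTER_CUBIC) if 0 else cv2.resize(b[20:160,20:120],(400,560),interpolation=cv2.INTER_CUBIC)]))
E
```

```text
t 6.55 pos [ 0.4825 -0.055   0.1412] rpy [-8.992e+01  6.000e-02  7.340e+00] F [ 1.34 -0.66 -0.77] op 0.0137
row [ 0.0005  0.0102 -0.0001] [-0.08  0.04 -0.06]
```

View pics/s2.png

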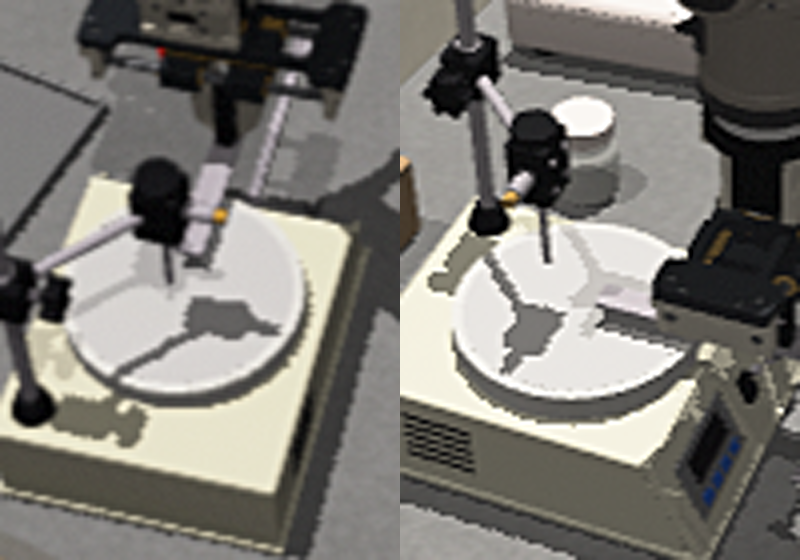

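The nose is at left (196,250) / right (600,292). The probe tip is at left (171,283) / right (547,262).

```bash
python3 - <<'E'
from h import *
S=lambda x,y:ray('scene',200+x/4,185+y/4)
D=lambda x,y:ray('side',210+(x-400)/4,135+y/4)
n=tri(S(196,250),D(600,292));t=tri(S(171,283),D(547,262));print(n,t)
e=np.radians(7.3);u=np.array([np.cos(e),np.sin(e)]);w=np.array([-u[1],u[0]])
p=np.array(robot.observe()['tool_pos'])[:2];print('expected nose',p+.115*u)
for q in (n[0],t[0]): print('ahead',(q[:2]-p)@u,'left',(q[:2]-p)@w)
# plate ellipse corner checks
print([atz('scene',200+x/4,185+y/4,.105) for x,y in ((63,290),(305,270),(185,390))])
E
```

```text
(array([ 0.5936, -0.0363,  0.1234]), [0.0011, 0.0011]) (array([ 0.633 , -0.0362,  0.1346]), [0.0001, 0.0001])
expected nose [ 0.59677677 -0.04025056]
ahead 0.11235095415425327 left 0.004322195706931874
ahead 0.15144430165316058 left -0.0005849604277023334
[array([ 0.646 , -0.1146,  0.105 ]), array([0.5718, 0.0365, 0.105 ]), array([ 0.6911, -0.0029,  0.105 ])]
```

Emit:
apply_moves --pt "0.01 0.004 0 0 0 0 1" --pt "0.02 0.008 0 0 0 0 1" --pt "0.02 0.009 0 0 0 0 1" --pt "0.02 0.01 0 0 0 0 1" --pt "0.02 0.01 0 0 0 0 1"

```text
time: 7.28
tool_pos: [0.5019, -0.0519, 0.1306]
tool_rot: [-1.569, 0.002, 0.129]
contact_force: [-0.0, -0.6, -1.3]
opening: 0.0139
```

Emit:
apply_moves --pt "0 0.0005 0 0 0 0 1" --pt "0 0.001 0 0 0 0 1" --pt "0 0.0015 0 0 0 0 1" --pt "0 0.0015 0 0 0 0 1" --pt "0 0.0015 0 0 0 0 1"

```text
time: 7.9
tool_pos: [0.5022, -0.0519, 0.1292]
tool_rot: [-1.569, 0.002, 0.129]
contact_force: [0.0, -0.9, -1.6]
opening: 0.0136
```

Emit:
apply_moves --pt "0.01 0.0005 0 0 0 0 1" --pt "0.02 0.001 0 0 0 0 1" --pt "0.026 0.001 0 0 0 0 1" --pt "0.026 0.001 0 0 0 0 1" --pt "0.026 0.001 0 0 0 0 1"

```text
time: 8.52
tool_pos: [0.5277, -0.0485, 0.128]
tool_rot: [-1.569, 0.002, 0.129]
contact_force: [0.2, 0.1, -1.6]
opening: 0.0141
```

Emit:
apply_moves --pt "0 0.0005 0 0 0 0 1" --pt "0 0.001 0 0 0 0 1" --pt "0 0.001 0 0 0 0 1" --pt "0 0.001 0 0 0 0 1" --pt "0 0.001 0 0 0 0 1"

```text
time: 9.15
tool_pos: [0.5279, -0.0486, 0.1271]
tool_rot: [-1.569, 0.002, 0.129]
contact_force: [-0.1, 0.0, -0.8]
opening: 0.0138
```

Emit:
apply_moves --pt "0.008 0.0003 0 0 0 0 1" --pt "0.016 0.0006 0 0 0 0 1" --pt "0.0255 0.0006 0 0 0 0 1" --pt "0.0255 0.0006 0 0 0 0 1" --pt "0.0255 0.0006 0 0 0 0 1"

```text
time: 9.78
tool_pos: [0.5534, -0.0453, 0.1265]
tool_rot: [-1.569, 0.001, 0.129]
contact_force: [-0.1, -0.3, -0.9]
opening: 0.0137
```

```bash
python3 - <<'E'
from h import *
to(.5537,-.0455,.126,7.3)
F=[robot.observe()['contact_force']]
a=cams.read_camera('scene')[185:325,200:300]; b=cams.read_camera('side')
F+=[robot.observe()['contact_force']]; print(np.round(F,2))
b=b[115:275,190:310]
cv2.imwrite('pics/s3.png',np.hstack([cv2.resize(a,(400,560),interpolation=cv2.INTER_CUBIC),cv2.resize(b[20:160,20:120],(400,560),interpolation=cv2.INTER_CUBIC)]))
E
```

```text
t 9.78 pos [ 0.5534 -0.0453  0.1265] rpy [-8.99e+01  8.00e-02  7.37e+00] F [-0.11 -0.32 -0.88] op 0.0137
row [ 0.0003  0.0005 -0.0003] [-0.1   0.07 -0.08]
[[-0.11 -0.32 -0.88]
 [-0.11  0.64 -0.32]]
```

View pics/s3.png

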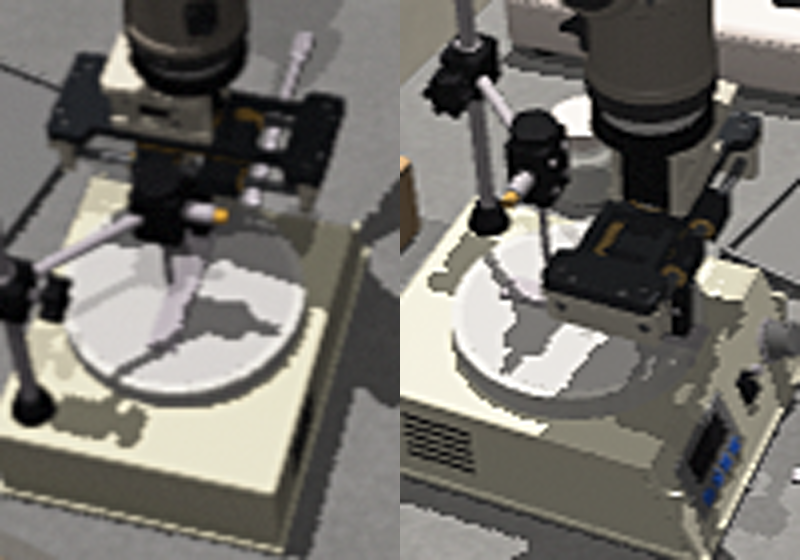

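Emit:
apply_moves --pt "0 0.0004 0 0 0 0 1" --pt "0 0.0008 0 0 0 0 1" --pt "0 0.001 0 0 0 0 1" --pt "0 0.001 0 0 0 0 1" --pt "0 0.001 0 0 0 0 1"

```text
time: 10.5
tool_pos: [0.5531, -0.0453, 0.1263]
tool_rot: [-1.569, 0.001, 0.129]
contact_force: [-2.2, 0.5, 6.8]
opening: 0.0138
```

```bash
python3 - <<'E'
from h import *
n=atz('scene',200+168/4,185+340/4,.109); print(n)
e=np.radians(7.3);u=np.array([np.cos(e),np.sin(e)]);w=np.array([-u[1],u[0]]);d=n[:2]-[.633,-.0362];print(d@u,d@w)
E
```

```text
[ 0.6609 -0.0283  0.109 ]
0.028677665356212533 0.004290863516483555
```

Emit:
apply_moves --pt "0 -0.0007 0 0 0 0 1" --pt "0.001 -0.0008 -0.001 0 0 0 1" --pt "0.002 -0.0008 -0.0015 0 0 0 1" --pt "0.002 -0.0006 -0.0015 0 0 0 1" --pt "0.002 -0.0006 -0.0015 0 0 0 1"

```text
time: 11.12
tool_pos: [0.5555, -0.0466, 0.1263]
tool_rot: [-1.569, 0.001, 0.129]
contact_force: [-1.6, 0.7, 4.4]
opening: 0.014
```

Emit:
apply_moves --pt "0 0 0 0 0 0 0.5" --pt "0 0 0 0 0 0 0.2" --pt "0 0 0 0 0 0 0.1" --pt "0 0 0 0 0 0 0.1" --pt "0 -0.02 0 0 0 0 0.1"

```text
time: 11.75
tool_pos: [0.5545, -0.0464, 0.1449]
tool_rot: [-1.568, 0.005, 0.129]
contact_force: [0.2, -0.1, 0.9]
opening: 0.0417
```

Emit:
apply_moves --pt "0 -0.04 0 0 0 0 0.1" --pt "0 -0.08 0 0 0 0 0.1" --pt "0 -0.12 0 0 0 0 0.1" --pt "0 -0.15 0 0 0 0 1" --pt "0 -0.15 0 0 0 0 1"

```text
time: 12.38
tool_pos: [0.5566, -0.047, 0.2986]
tool_rot: [-1.571, -0.003, 0.129]
contact_force: [-0.4, 0.2, 0.6]
opening: 0.0257
```

```bash
python3 - <<'E'
from h import *
to(.632,-.036,.28,7.3)
a=cams.read_camera('scene')[185:325,200:300]; b=cams.read_camera('side')
b=b[115:275,190:310]
cv2.imwrite('pics/s4.png',np.hstack([cv2.resize(a,(400,560),interpolation=cv2.INTER_CUBIC),cv2.resize(b[20:160,20:120],(400,560),interpolation=cv2.INTER_CUBIC)]))
E
```

```text
t 12.38 pos [ 0.5566 -0.047   0.2986] rpy [-90.    -0.19   7.37] F [-0.43  0.18  0.61] op 0.0257
row [0.0761 0.0188 0.0012] [0.   0.07 0.19]
```

View pics/s4.png

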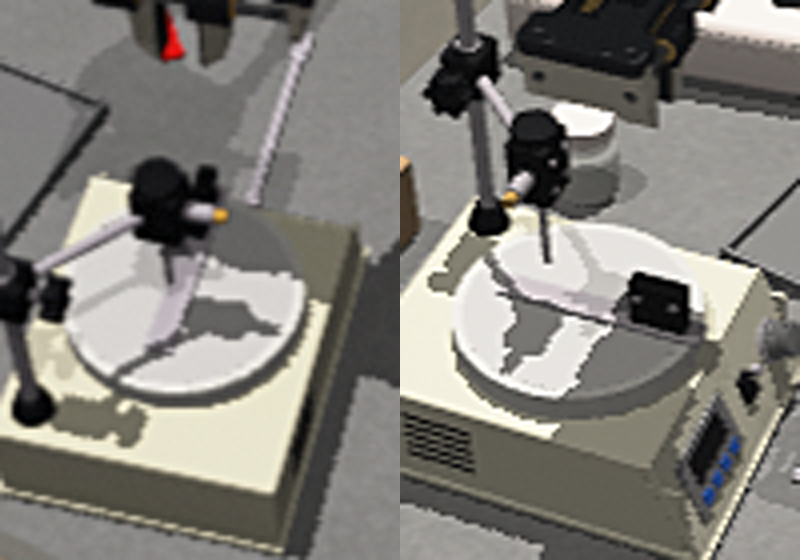

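The gauge is flat on the plate with its nose at left (163,342) / right (505,285), past the probe. Moving over the cap.

Emit:
apply_moves --pt "0.02 0 0 0 0 0 1" --pt "0.04 0 0 0 0 0 1" --pt "0.06 0 0.001 0 0 0 1" --pt "0.076 0 0.001 0 0 0 1" --pt "0.076 0.01 0.001 0 0 0 1"

```text
time: 13.1
tool_pos: [0.6312, -0.0359, 0.2839]
tool_rot: [-1.568, 0.003, 0.129]
contact_force: [-0.1, 0.2, 0.7]
opening: 0.0002
```

```bash
python3 - <<'E'
from h import *
S=lambda x,y:ray('scene',200+x/4,185+y/4)
D=lambda x,y:ray('side',210+(x-400)/4,135+y/4)
n=tri(S(163,341),D(505,284)); print(n)
e=np.radians(7.3);u=np.array([np.cos(e),np.sin(e)]);w=np.array([-u[1],u[0]]);d=n[0][:2]-[.633,-.0362];print(d@u,d@w)
to(.632,-.036,.272,7.3)
E
```

```text
(array([ 0.6634, -0.0297,  0.1081]), [0.0017, 0.0017])
0.030979511010645663 0.0025845497753541427
t 13.1 pos [ 0.6312 -0.0359  0.2839] rpy [-89.87   0.2    7.39] F [-0.07  0.2   0.7 ] op 0.0002
row [ 0.0008  0.0119 -0.0002] [-0.13  0.09 -0.2 ]
```

Emit:
apply_moves --pt "0.001 0.006 0 0 0 0 1" --pt "0.001 0.012 0 0 0 0 1" --pt "0.001 0.016 0 0 0 0 1" --pt "0.001 0.02 0 0 0 0 1" --pt "0.001 0.024 0 0 0 0 1"

```text
time: 13.72
tool_pos: [0.6318, -0.036, 0.2626]
tool_rot: [-1.569, 0.001, 0.129]
contact_force: [-2.6, -0.2, 4.2]
opening: 0.0004
```

Emit:
apply_moves --pt "0 0.003 0 0 0 0 1" --pt "0 0.006 0 0 0 0 1" --pt "0 0.009 0 0 0 0 1" --pt "0 0.012 0 0 0 0 1" --pt "0 0.012 0 0 0 0 1"

```text
time: 14.35
tool_pos: [0.6319, -0.0359, 0.2493]
tool_rot: [-1.569, 0.002, 0.129]
contact_force: [-0.7, -0.4, 0.8]
opening: 0.0005
```

Emit:
apply_moves --pt "0 0.0015 0 0 0 0 1" --pt "0 0.003 0 0 0 0 1" --pt "0 0.0045 0 0 0 0 1" --pt "0 0.006 0 0 0 0 1" --pt "0 0.007 0 0 0 0 1"

```text
time: 14.98
tool_pos: [0.632, -0.0359, 0.2429]
tool_rot: [-1.569, 0.001, 0.129]
contact_force: [-0.7, 0.3, 4.0]
opening: 0.0007
```

Emit:
apply_moves --pt "0 0.0003 0 0 0 0 1" --pt "0 0.0006 0 0 0 0 1" --pt "0 0.0009 0 0 0 0 1" --pt "0 0.0012 0 0 0 0 1" --pt "0 0.0015 0 0 0 0 1"

```text
time: 15.6
tool_pos: [0.6319, -0.0358, 0.2415]
tool_rot: [-1.569, 0.001, 0.129]
contact_force: [-0.4, -0.5, 4.6]
opening: 0.0006
```

Emit:
apply_moves --pt "0 0.0003 0 0 0 0 1" --pt "0 0.0006 0 0 0 0 1" --pt "0 0.0009 0 0 0 0 1" --pt "0 0.0012 0 0 0 0 1" --pt "0 0.0012 0 0 0 0 1"

```text
time: 16.23
tool_pos: [0.6319, -0.0359, 0.2402]
tool_rot: [-1.569, 0.001, 0.129]
contact_force: [1.0, 0.3, 3.0]
opening: 0.0004
```

Emit:
apply_moves --pt "0 0.0003 0 0 0 0 1" --pt "0 0.0006 0 0 0 0 1" --pt "0 0.0009 0 0 0 0 1" --pt "0 0.0012 0 0 0 0 1" --pt "0 0.0012 0 0 0 0 1"

```text
time: 16.85
tool_pos: [0.6319, -0.0359, 0.239]
tool_rot: [-1.569, 0.001, 0.129]
contact_force: [1.4, 0.6, 2.9]
opening: 0.0006
```

Emit:
apply_moves --pt "0 0.0003 0 0 0 0 1" --pt "0 0.0006 0 0 0 0 1" --pt "0 0.0009 0 0 0 0 1" --pt "0 0.0012 0 0 0 0 1" --pt "0 0.0012 0 0 0 0 1"

```text
time: 17.48
tool_pos: [0.6319, -0.0359, 0.2378]
tool_rot: [-1.569, 0.001, 0.129]
contact_force: [1.4, 0.1, 4.4]
opening: 0.0004
```

Emit:
apply_moves --pt "0 0.0003 0 0 0 0 1" --pt "0 0.0006 0 0 0 0 1" --pt "0 0.0009 0 0 0 0 1" --pt "0 0.0012 0 0 0 0 1" --pt "0 0.0012 0 0 0 0 1"

```text
time: 18.1
tool_pos: [0.6319, -0.0358, 0.2369]
tool_rot: [-1.569, 0.001, 0.129]
contact_force: [1.1, 0.5, 5.6]
opening: 0.0005
```

Emit:
apply_moves --pt "0 0.0002 0 0 0 0 1" --pt "0 0.0004 0 0 0 0 1" --pt "0 0.0006 0 0 0 0 1" --pt "0 0.0006 0 0 0 0 1" --pt "0 0.0006 0 0 0 0 1"

```text
time: 18.73
tool_pos: [0.6319, -0.0359, 0.2368]
tool_rot: [-1.569, 0.001, 0.129]
contact_force: [1.4, 0.0, 7.3]
opening: 0.0003
```

Emit:
apply_moves --pt "0 0.0002 0 0 0 0 1" --pt "0 0.0004 0 0 0 0 1" --pt "0 0.0005 0 0 0 0 1" --pt "0 0.0005 0 0 0 0 1" --pt "0 0.0005 0 0 0 0 1"

```text
time: 19.35
tool_pos: [0.6319, -0.0359, 0.2366]
tool_rot: [-1.569, 0.0, 0.129]
contact_force: [0.2, -0.7, 9.4]
opening: 0.0004
```

Emit:
apply_moves --pt "0 0.0003 0 0 0 0 1" --pt "0 0.0006 0 0 0 0 1" --pt "0 0.0009 0 0 0 0 1" --pt "0 0.0009 0 0 0 0 1" --pt "0 0.0009 0 0 0 0 1"

```text
time: 19.98
tool_pos: [0.6319, -0.0359, 0.2364]
tool_rot: [-1.57, -0.0, 0.129]
contact_force: [-0.7, 0.6, 12.1]
opening: 0.0003
```

Emit:
apply_moves --pt "0 -0.002 0 0 0 0 1" --pt "0 -0.006 0 0 0 0 1" --pt "0 -0.02 0 0 0 0 1" --pt "0 -0.045 0 0 0 0 1" --pt "0 -0.055 0 0 0 0 1"

```text
time: 20.6
tool_pos: [0.6324, -0.036, 0.2916]
tool_rot: [-1.57, -0.001, 0.129]
contact_force: [0.7, 0.9, -0.1]
opening: 0.0002
```

Emit:
apply_moves --pt "-0.02 0 0 0 0 0 1" --pt "-0.05 0 0 0 0 0 0.3" --pt "-0.077 0 0 0 0 0 0.1" --pt "-0.077 0 0 0 0 0 0.1" --pt "-0.077 0 0 0 0 0 0.1"

```text
time: 21.22
tool_pos: [0.5562, -0.0458, 0.2899]
tool_rot: [-1.569, 0.001, 0.128]
contact_force: [0.4, 0.2, 0.1]
opening: 0.0358
```

```bash
python3 - <<'E'
from h import *
to(.5553,-.0464,.1265,7.3)
a=cams.read_camera('scene')[185:325,200:300]; b=cams.read_camera('side')
b=b[115:275,190:310]
cv2.imwrite('pics/s5.png',np.hstack([cv2.resize(a,(400,560),interpolation=cv2.INTER_CUBIC),cv2.resize(b[20:160,20:120],(400,560),interpolation=cv2.INTER_CUBIC)]))
E
```

```text
t 21.23 pos [ 0.5562 -0.0458  0.2899] rpy [-8.99e+01  6.00e-02  7.36e+00] F [0.43 0.19 0.06] op 0.0358
row [-0.0008  0.1634 -0.0007] [-0.1   0.06 -0.06]
```

View pics/s5.png

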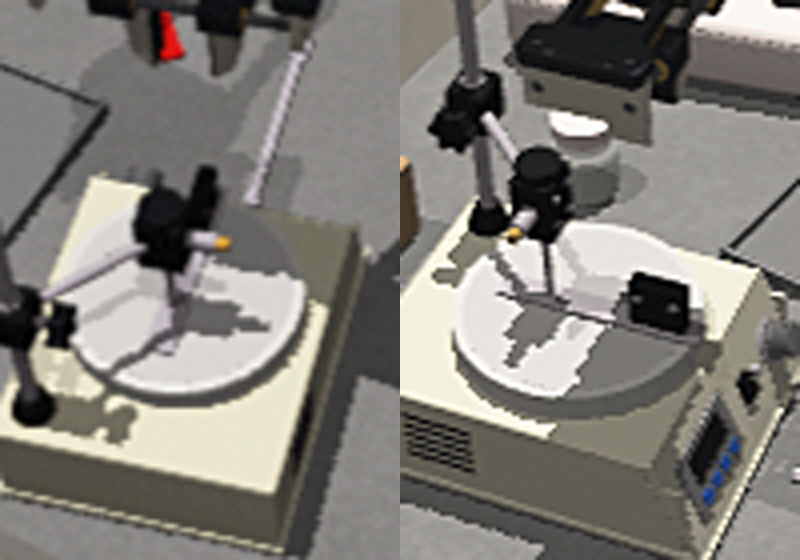

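The probe is down on the blade, with its tip at left (173,318). The gauge hasn't moved. Now I regrip it.

Emit:
apply_moves --pt "-0.001 0.04 0 0 0 0 0.1" --pt "-0.001 0.09 0 0 0 0 0.1" --pt "-0.001 0.135 -0.001 0 0 0 0.1" --pt "-0.001 0.155 -0.001 0 0 0 0.1" --pt "-0.001 0.161 -0.001 0 0 0 0.1"

```text
time: 21.95
tool_pos: [0.5542, -0.0465, 0.127]
tool_rot: [-1.568, 0.004, 0.129]
contact_force: [0.2, -0.4, -0.3]
opening: 0.0412
```

Emit:
apply_moves --pt "0 0 0 0 0 0 0.4" --pt "0 0 0 0 0 0 0.7" --pt "0 0 0 0 0 0 1" --pt "0 0 0 0 0 0 1" --pt "0 0 0 0 0 0 1" --squeeze 35

```text
time: 22.58
tool_pos: [0.5549, -0.0467, 0.1297]
tool_rot: [-1.57, 0.0, 0.129]
contact_force: [-0.5, 0.8, 5.8]
opening: 0.0137
```

Emit:
apply_moves --pt "0 -0.0003 0 0 0 0 1" --pt "0 -0.0005 0 0 0 0 1" --pt "0 -0.0005 0 0 0 0 1" --pt "0 -0.0005 0 0 0 0 1" --pt "0 -0.0005 0 0 0 0 1"

```text
time: 23.2
tool_pos: [0.5548, -0.0467, 0.1296]
tool_rot: [-1.569, 0.0, 0.129]
contact_force: [1.7, 0.6, 5.6]
opening: 0.0139
```

Emit:
apply_moves --pt "0 -0.0004 0 0 0 0 1" --pt "0 -0.0008 0 0 0 0 1" --pt "0 -0.001 0 0 0 0 1" --pt "0 -0.001 0 0 0 0 1" --pt "0 -0.001 0 0 0 0 1"

```text
time: 23.82
tool_pos: [0.5547, -0.0467, 0.1297]
tool_rot: [-1.569, 0.001, 0.128]
contact_force: [5.6, 0.7, -4.3]
opening: 0.0136
```

Emit:
apply_moves --pt "-0.001 0.0005 0 0 0 0 1" --pt "-0.002 0.0005 0 0 0 0 1" --pt "-0.003 0.0005 0 0 0 0 1" --pt "-0.004 0.0005 0 0 0 0 1" --pt "-0.005 0.0005 0 0 0 0 1"

```text
time: 24.45
tool_pos: [0.5503, -0.0473, 0.1297]
tool_rot: [-1.569, -0.0, 0.128]
contact_force: [7.7, 1.1, -3.3]
opening: 0.0137
```

Emit:
apply_moves --pt "-0.0012 0.0003 0 0 0 0 1" --pt "-0.0024 0.0003 0 0 0 0 1" --pt "-0.0036 0.0003 0 0 0 0 1" --pt "-0.0048 0.0003 0 0 0 0 1" --pt "-0.006 0.0003 0 0 0 0 1"

```text
time: 25.08
tool_pos: [0.5447, -0.0481, 0.1297]
tool_rot: [-1.57, -0.001, 0.128]
contact_force: [6.8, 0.2, -0.5]
opening: 0.0138
```

Emit:
apply_moves --pt "-0.0012 0 0 0 0 0 1" --pt "-0.0024 0 0 0 0 0 1" --pt "-0.0036 0 0 0 0 0 1" --pt "-0.0048 0 0 0 0 0 1" --pt "-0.006 0 0 0 0 0 1"

```text
time: 25.7
tool_pos: [0.5387, -0.0489, 0.1297]
tool_rot: [-1.57, -0.001, 0.128]
contact_force: [7.4, 0.6, -0.8]
opening: 0.014
```

Steady drag of about 7 N, so the nip is good. I continue drawing.

Emit:
apply_moves --pt "-0.0012 0 0 0 0 0 1" --pt "-0.0024 0 0 0 0 0 1" --pt "-0.0036 0 0 0 0 0 1" --pt "-0.0048 0 0 0 0 0 1" --pt "-0.006 0 0 0 0 0 1"

```text
time: 26.32
tool_pos: [0.5328, -0.0497, 0.1297]
tool_rot: [-1.57, -0.001, 0.128]
contact_force: [7.1, 1.2, -1.3]
opening: 0.0138
```

Emit:
apply_moves --pt "-0.0012 0 0 0 0 0 1" --pt "-0.0024 0 0 0 0 0 1" --pt "-0.0036 0 0 0 0 0 1" --pt "-0.0048 0 0 0 0 0 1" --pt "-0.006 0 0 0 0 0 1"

```text
time: 26.95
tool_pos: [0.5268, -0.0505, 0.1297]
tool_rot: [-1.57, -0.001, 0.128]
contact_force: [7.1, 0.6, -0.8]
opening: 0.0136
```

Emit:
apply_moves --pt "-0.0012 0 0 0 0 0 1" --pt "-0.0024 0 0 0 0 0 1" --pt "-0.0036 0 0 0 0 0 1" --pt "-0.0048 0 0 0 0 0 1" --pt "-0.006 0 0 0 0 0 1"

```text
time: 27.58
tool_pos: [0.5203, -0.0513, 0.1297]
tool_rot: [-1.569, 0.0, 0.128]
contact_force: [1.8, -0.4, 2.3]
opening: 0.014
```

Emit:
apply_moves --pt "-0.0012 0 0 0 0 0 1" --pt "-0.0024 0 0 0 0 0 1" --pt "-0.0036 0 0 0 0 0 1" --pt "-0.0048 0 0 0 0 0 1" --pt "-0.006 0 0 0 0 0 1"

```text
time: 28.2
tool_pos: [0.5137, -0.052, 0.1297]
tool_rot: [-1.569, 0.001, 0.129]
contact_force: [2.7, 0.2, 3.7]
opening: 0.0142
```

Emit:
apply_moves --pt "-0.01 0 0 0 0 0 1" --pt "-0.02 -0.002 0 0 0 0 1" --pt "-0.026 -0.015 0 0 0 0 1" --pt "-0.03 -0.04 0 0 0 0 1" --pt "-0.03 -0.065 0 0 0 0 1"

```text
time: 28.82
tool_pos: [0.483, -0.0559, 0.1956]
tool_rot: [-1.569, 0.003, 0.128]
contact_force: [0.4, 0.5, -0.4]
opening: 0.0136
```

```bash
python3 - <<'E'
from h import *
to(.4477,-.247,.19,-3.6)
E
```

```text
t 28.82 pos [ 0.483  -0.0559  0.1956] rpy [-89.87   0.18   7.35] F [ 0.4   0.5  -0.45] op 0.0136
row [-0.0594  0.0054 -0.185 ] [-0.11 10.95 -0.19]
```

Emit:
apply_moves --pt "-0.015 0 -0.04 0 2 0 1" --pt "-0.03 0 -0.09 0 5 0 1" --pt "-0.045 0 -0.14 0 8 0 1" --pt "-0.059 0 -0.175 -0.1 11 -0.1 1" --pt "-0.0594 0 -0.185 -0.1 11 -0.1 1"

```text
time: 29.45
tool_pos: [0.4477, -0.2486, 0.1947]
tool_rot: [-1.571, 0.001, -0.066]
contact_force: [0.1, 0.9, -1.4]
opening: 0.0141
```

Emit:
apply_moves --pt "0 0.03 0 0 0 0 1" --pt "0 0.08 0 0 0 0 1" --pt "0 0.12 0 0 0 0 1" --pt "0 0.14 0 0 0 0 1" --pt "0 0.14 0 0 0 0 1"

```text
time: 30.08
tool_pos: [0.4482, -0.2455, 0.0533]
tool_rot: [-1.569, 0.003, -0.062]
contact_force: [0.2, -1.2, -0.0]
opening: 0.0137
```

```bash
python3 - <<'E'
from h import *
to(.4477,-.247,.0289,-3.6)
E
```

```text
t 30.07 pos [ 0.4482 -0.2455  0.0533] rpy [-89.87   0.19  -3.56] F [ 0.24 -1.25 -0.02] op 0.0137
row [-0.0003  0.0244 -0.0016] [-0.13  0.04 -0.19]
```

Emit:
apply_moves --pt "0 0.01 -0.001 0 0 0 1" --pt "0 0.02 -0.001 0 0 0 1" --pt "0 0.022 -0.001 0 0 0 1" --pt "0 0.023 -0.001 0 0 0 1" --pt "0 0.023 -0.001 0 0 0 1"

```text
time: 30.7
tool_pos: [0.4489, -0.2481, 0.0316]
tool_rot: [-1.571, -0.0, -0.063]
contact_force: [-0.1, -0.6, -0.5]
opening: 0.0137
```

Emit:
apply_moves --pt "0 0.0005 0 0 0 0 1" --pt "0 0.001 0 0 0 0 1" --pt "0 0.0015 0 0 0 0 1" --pt "0 0.0015 0 0 0 0 1" --pt "0 0.0015 0 0 0 0 1"

```text
time: 31.32
tool_pos: [0.4489, -0.248, 0.0299]
tool_rot: [-1.571, 0.0, -0.063]
contact_force: [0.4, 0.5, -0.5]
opening: 0.0137
```

Emit:
apply_moves --pt "0 0.0005 0 0 0 0 1" --pt "0 0.001 0 0 0 0 1" --pt "0 0.0015 0 0 0 0 1" --pt "0 0.0015 0 0 0 0 1" --pt "0 0.0015 0 0 0 0 1"

```text
time: 31.95
tool_pos: [0.4489, -0.2481, 0.0296]
tool_rot: [-1.571, -0.001, -0.063]
contact_force: [-2.9, 2.5, 12.3]
opening: 0.0137
```

Contact with the tray floor. I ease off, release and lift.

Emit:
apply_moves --pt "0 -0.001 0 0 0 0 1" --pt "0 -0.001 0 0 0 0 1" --pt "0 -0.001 0 0 0 0 0.5" --pt "0 -0.001 0 0 0 0 0.1" --pt "0 -0.001 0 0 0 0 0.1"

```text
time: 32.58
tool_pos: [0.4488, -0.248, 0.0292]
tool_rot: [-1.571, 0.0, -0.063]
contact_force: [1.1, 0.1, -0.7]
opening: 0.0381
```

Emit:
apply_moves --pt "0 -0.005 0 0 0 0 0.1" --pt "0 -0.03 0 0 0 0 0.1" --pt "0 -0.07 0 0 0 0 0.1" --pt "0 -0.12 0 0 0 0 0.1" --pt "0 -0.16 0 0 0 0 0.1"

```text
time: 33.2
tool_pos: [0.449, -0.2481, 0.1917]
tool_rot: [-1.572, -0.001, -0.063]
contact_force: [0.1, -1.4, -0.6]
opening: 0.0415
```

Emit:
apply_moves --pt "-0.01 0 -0.03 0 0 0 0.1" --pt "-0.02 0 -0.08 0 0 0 0.1" --pt "-0.02 0 -0.12 0 0 0 0.1" --pt "-0.02 0 -0.12 0 0 0 0.1" --pt "-0.02 0 -0.12 0 0 0 0.1"

```text
time: 33.83
tool_pos: [0.4211, -0.3658, 0.1893]
tool_rot: [-1.57, 0.0, -0.064]
contact_force: [0.0, -0.3, 1.0]
opening: 0.0412
```

```bash
python3 - <<'E'
from h import *
to(.447,-.247,.03,-3.6)
a=cams.read_camera('scene')[185:325,140:300]; b=cams.read_camera('side')[115:275,190:380]
cv2.imwrite('pics/f.png',np.hstack([cv2.resize(a,(400,350),interpolation=cv2.INTER_CUBIC),cv2.resize(b,(400,350),interpolation=cv2.INTER_CUBIC)]))
E
```

```text
t 33.83 pos [ 0.4211 -0.3658  0.1893] rpy [-8.996e+01  3.000e-02 -3.650e+00] F [ 0.   -0.26  1.01] op 0.0412
row [0.0183 0.1594 0.1201] [-0.04 -0.05 -0.03]
```

View pics/f.png

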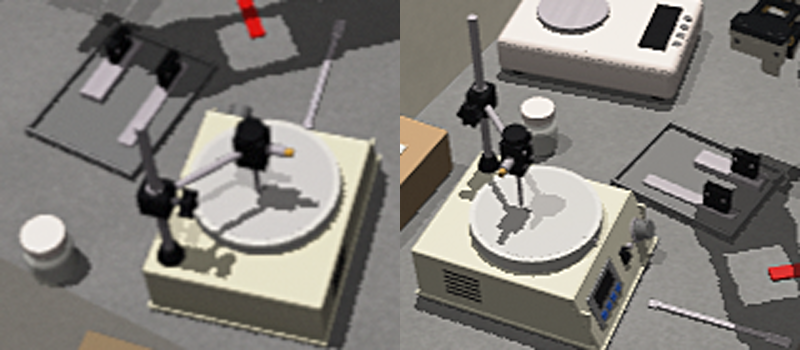

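The last picture shows the thin gauge flat in its old place beside the spare. The probe holder is lowered just above the plate, and nothing else has moved.

```bash
python3 -c "
from cell import robot
print(robot.hand_in())"
```

```text
the job is handed in; nothing more can be done
None
```

The probe stand-off is set, the thin gauge is back in the tray, and the job is handed in, with the clock at 33.9 s (limit 72 s).

- **Insertion:** I slid the thin gauge along the plate under the probe. Its nose went about 31–34 mm past the probe. The picture gave 31 mm, while the distance moved and the point where the drag dropped gave about 34 mm. You asked for about 35 mm.
- **Nip:** I pressed the cap to about 12 N. Taking off the 4 N the holder needs to slide, that is about 8 N on the blade.
- **Draw:** The drag held steady at about 7 N (readings 6.8 to 7.7 N) until the nose left the probe, so no second nip was needed. I did not touch the probe after that.
- **Handling forces:** There were two brief vertical pushes on the gauge through the gripper. One was about 6 N while regripping it on the plate. The other was about 12 N as it met the tray floor, and I eased off before letting go.
- **Last check:** In the final scene and side views the gauge lies flat in its old place beside the spare. The probe holder is at its lowered setting, the rest of the tray and stirrer area looks unmoved, and the gripper is clear of everything. I judged this by eye and did not measure the final stand-off or the gauge's position in the tray.

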